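# Let a power supply down on a hydraulic bench lift and dock it

## Robot

A 6-joint arm with a two-finger parallel gripper is mounted at the origin on a cart in front of the work surface, level with it; the furniture and walls round the work are solid. World frame = base frame: x ahead of the robot, y to its left, z up, the work surface at z = 0. Lengths are in m, angles in rad, forces in N, time in s.
With the tool pointing down it reaches from about 0.325 to 0.775 m from the base axis. Payload 5.5 kg.
Tool frame: the origin (TCP) lies between the finger pads; the fingertips stand robot.tips_ahead ahead of it and the grasp point (between the pads) lies 3 mm ahead of it (robot.tips_ahead is the distance from the TCP to the fingertips, in m); z points along the fingers, y is the line along which they close (so a half turn about z gives the same grasp; the last joint's range is limited). The gripper opens to 88 mm and grips with 3 to 60 N. Pads are 20 mm wide; open, the fingers measure 115 mm over their backs; the gripper's body (75 mm by 178 mm) begins 61 mm behind the grasp point.
Start: joints at [-1.245, 0.091, 1.231, -0, 1.82, -0.057], TCP at [0.224, -0.557, 0.245] pointing down, gripper open.
Joint ranges: [-2.87, 2.87], [-0.86, 2.18], [0.17, 2.46], [-1.51, 4.65], [0.06, 2.69], [-2.65, 2.65]. Speed limits (rad/s): [2.57, 2.57, 3.01, 3.14, 3.14, 3.14].

## Interface

Orientations are given as a rotation vector (axis times angle).
In Python, from bench import state, cams, ticket, robot gives the robot as it stands.
- The arm moves only by the tool drive_tool, never from a script. Its argument "targets" is a list of rows, each a list of 6 numbers: the shift along the tool's x, y, z in m, then the turn, a rotation vector about the tool's x, y, z in rad. In form: [[tx, ty, tz, wx, wy, wz], ...]. A call has 1 to 5 rows; each row shifts and turns the commanded pose from where the row before left it, along the tool's axes as they then stand; what a row does not reach is not made up. A row lasts 1/12 s, in which the tool goes at most 41.7 mm and 7.16 degrees, less where a joint would pass 70% of its speed; a pose out of reach is approached as far as the arm can. A call with a gripper value outside its range is refused whole. "fingers" is the finger opening in m, from 0 to 0.0878, set as the call begins (left out, the last holds). The fingers move at their own pace and stop on an object; "squeeze" is the grip in N (left out, the last holds). Time passes only in rows, so rows that do not move let the fingers close. It gives the time, the measured TCP pose, the force, the opening and the grip force at its end, in the units of the state.
- state(): the state, without advancing time (a new reading comes with each control period).
- cams.read_camera(name): name is "side" or "top"; returns a dict with "img" (400x640x3 uint8, blue, green, red), "fx", "fy", "cx", "cy" (pixels), "eye" and "attitude" of the camera in the world. Camera axes: x right, y up, looking along -z (the intrinsics and any distortion apply to the point x, -y, -z); pixel columns grow to the right and rows downward; lengths in m; the calibration is good to about 2 mm. A picture is of the moment at which its call begins. There is no depth.
- ticket.hand_in(): hands the job in; it is judged then, once.
The state is a dict: "time": time; "joint_pos": joint angles; "dq": joint speeds; "joint_torque": joint torques, N m; "eef_pos": TCP position; "tool_rot": TCP orientation; "force": force on the tool from outside, world axes, zero at the start; "wrist_torque": the same for the moment, N m; "opening": finger opening in m; "finger_force": force on a finger pad.
Only numpy, scipy, OpenCV 4.12 (cv2) and the standard library are available. Lean on these libraries where they do the work, as an engineer would, in place of code of your own. Each camera call takes 0.05 s, during which the arm holds its last target. There are 200 camera calls.

## Task

Turn the bench lift's T-handle release valve anticlockwise only a fraction of a turn, so that the raised power supply sinks slowly, and stop it when the lift plate is level with the floor of the docking bay beside it. Shut the valve again so it is snug but not overtightened, then slide the supply straight across into the bay, fully home against the back stop, pushing gently. Do not press or push the supply while it is still up, and leave the other things on the bench alone.

Things in the scene. Friction and masses are not known exactly. Their poses are not given: they have to be found in the camera images.
- station: Fixed steel bed plate, 535 mm long (y) by 190 mm (x), 12 mm thick, carrying lift, valve and docking bay. Origin: middle of its underside, on the desk. Its y axis runs from the lift (at y = -125 mm) to the bay (y = 8 to 250 mm): the supply is slid along +y, on the line x = 0. Yaw varies.
- lift_ram (a joint): How far the lift plate has sunk, m: 0 raised (start), 0.050 level with the bay floor, 0.070 lowest. It cannot be raised again. It sinks by its load only; its speed grows by about 28 mm/s for each 0.1 rad that the valve is turned past the angle where sinking begins, follows the valve within 0.2 s, and falls to zero on turning back below it. Pressing the load from above also makes it sink.
- plate_top (a point): Centre of the top of the lift plate (steel, 124 x 245 x 8 mm, on a ram and four guide rods, at station x = 0, y = -125 mm): 150 mm above the desk at the start, 100 mm when level with the bay. 8 mm gap between plate and bay.
- bay_floor (a point): Point on the bay floor, 100 mm above the desk, at station x = 0, y = 130 mm: the supply's origin comes here when home. Open-topped aluminium bay, 126 mm wide inside, side lips standing 18 mm above the floor and flared outward over the first 45 mm; the floor's front edge slopes 7 mm down as a lead-in.
- release_valve (a joint): Turn of the release valve, rad, growing anticlockwise from above (opening); starts at 0.20 to 0.28: shut, not snug. Sinking begins between 0.5 and 1.0 rad, earlier for a heavier load. The worn seat is met somewhere between -0.16 and 0.16 rad, then resists with 5 N m/rad, more if turned fast; friction is 0.12 N m on top. Snug: 0.1 N m or more on the seat; above 0.6 it is overtightened.
- handle_grip (a point): Centre of the T-handle's bar, on the valve's upright axis, 98 mm above the desk, at station x = -130, y = -75 mm. Its x axis runs along the bar.
- valve_handle: Dark steel T-handle on the valve: a level bar 68 mm long (along its x axis), 12 mm wide, 18 mm tall (z = 89 to 107 mm above the desk) on a 22 mm hub. Origin on the valve's axis, 4 mm below the bar's centre. Turns with the valve; at valve angle 0 its x axis is the station's x axis.
- valve_block: Grey block, 64 x 64 mm, its top 62 mm above the desk, under the T-handle; the valve's seat is hidden in it. Beside it, on the -y side, a lower block (top 42 mm above the desk) with a short level pump socket. Origin on the valve's axis, 12 mm above the desk.
- back_stop: Upright aluminium plate closing the far end of the bay, with two rubber buffers whose faces the supply meets at station y = 250 mm. Origin: at the buffers' faces, middle of the bay, at floor height. More than 40 N on it is ramming.
- supply: Caged power supply, zinc sheet box 122 mm wide (x), 240 mm long (y), 50 mm tall, 0.55 to 1.2 kg, lying lengthwise on the lift plate. Origin: centre of its underside. Its own +y end is a closed upright wall and faces away from the bay (station -y): push there. The other end, with screw terminals, leads into the bay. Slides with 3 to 9 N.
- side_cutters: Bystander: side cutters lying in front of the bay, 145 x 55 x 12 mm.
- solder_spool: Bystander: solder spool standing in front of the lift, 56 mm across, 42 mm tall.
- flux_tin: Bystander: small round tin in front of the bay, 47 mm across, 22 mm tall.
- driver_blue: Bystander: screwdriver lying behind the bay, 160 x 20 x 20 mm.
- run_capacitor: Bystander: black can capacitor standing behind the bay, 55 mm across, 102 mm tall.
- heatsink: Bystander: finned heatsink behind the lift, 40 x 60 x 27 mm.
- spare_fan: Bystander: square fan lying behind the lift, 62 x 100 x 22 mm.

How it is judged:
By the outcome, as a careful person would: the job done as asked, in the order asked, and still so for the second after the job is handed in, with the robot touching nothing.
It also fails if it takes over 72 s, if anything falls off the work surface, if the arm or the gripper's body presses on something with over 40 N, if the wrist force passes 120 N, or if a joint passes its speed limit or range.

## Working session

There is one attempt and no reset: what is moved stays moved. The work goes in short steps, Python scripts to look and compute and a tool call to move; the robot and the scene stay as the last step left them, time stands still between calls to the robot, and variables do not carry over. Pictures are saved under pics/ and viewed, at most 10 in all, crops included, and the job is handed in when it is done.

Besides the shell and the picture viewer there is one more tool, called after "Request:" in YAML: its name, and indented under it one key for each argument. drive_tool: Moves the arm, as the interface text tells. Its arguments: {"type":"object","properties":{"targets":{"type":"array","items":{"type":"array","items":{"type":"number"}}},"fingers":{"type":"number"},"squeeze":{"type":"number"}},"required":["targets"]}

```bash
mkdir -p pics; ls; python3 - <<'E'
from bench import state,cams,robot
import cv2
print(state()); print([a for a in dir(robot) if a[0]!='_'], robot.tips_ahead)
for n in("side","top"):
    c=cams.read_camera(n); cv2.imwrite(f"pics/{n}0.png",c["img"]); print({k:v for k,v in c.items() if k!="img"})
E
```

```text
pics
{'time': 0.0, 'joint_pos': array([-1.24470911e+00,  9.18426243e-02,  1.23185427e+00,  1.03399068e-05,
        1.81984664e+00, -5.66910814e-02]), 'dq': array([-0.00055268, -0.00050284, -0.0010037 , -0.00103816, -0.00067883,
       -0.00116218]), 'joint_torque': array([-2.63769653e-04, -4.46448326e+01, -4.06449616e+01,  6.98865275e-02,
        2.93878291e-02, -1.37793372e-04]), 'eef_pos': array([ 0.22402105, -0.55632498,  0.24353445]), 'tool_rot': array([-3.08233010e+00, -5.97238662e-01,  3.95679031e-04]), 'force': array([-0.69384778, -0.17296041,  0.05896112]), 'wrist_torque': array([-0.02838932, -0.02692542,  0.01537376]), 'finger_force': 0.0, 'opening': 0.08785750356065367}
['IKError', 'tips_ahead'] 0.022
{'fx': 429.70821886228777, 'fy': 429.70821886228777, 'cx': 318.0134543622546, 'cy': 196.02590849244257, 'eye': array([0.14944241, 0.79152036, 0.71664214]), 'attitude': array([ 0.33626039, -1.16505754, -2.38744771])}
{'fx': 369.55900171293325, 'fy': 369.55900171293325, 'cx': 316.1884703014198, 'cy': 199.3549826399268, 'eye': array([0.4445581 , 0.09350478, 0.94719265]), 'attitude': array([ 0.09633035, -0.11980283, -1.56160498])}
```

View pics/side0.png

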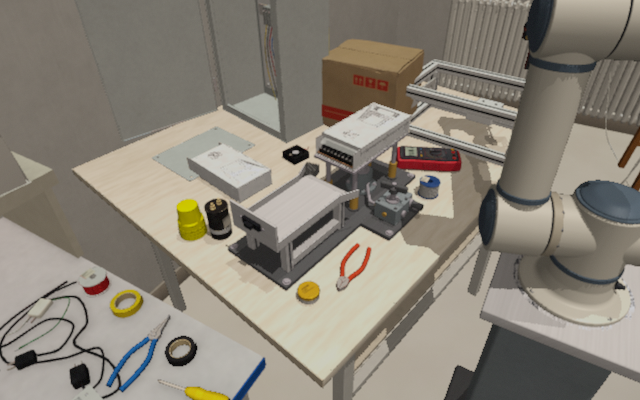

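View pics/top0.png

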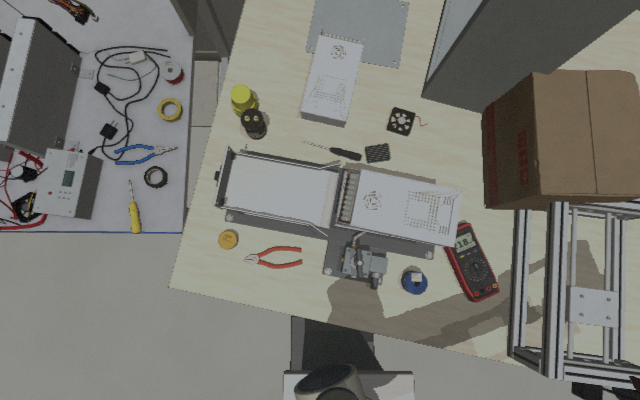

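The side view shows the station with the bay at about (295,215) and the supply raised at (365,135). In the top view the supply is at (405,208), the bay at (280,188) and the valve at about (362,262). The capacitor, driver, heatsink and fan are behind; the tin, cutters and spool are in front.

```bash
cat > h.py <<'E'
from bench import state,cams,robot
import cv2,numpy as np
from scipy.spatial.transform import Rotation as R
def ray(c,u,v):
    d=np.array([(u-c["cx"])/c["fx"],-(v-c["cy"])/c["fy"],-1.]); return R.from_rotvec(c["attitude"]).apply(d)
def onz(c,u,v,z):
    d=ray(c,u,v); return c["eye"]+d*(z-c["eye"][2])/d[2]
def proj(c,p):
    q=R.from_rotvec(c["attitude"]).inv().apply(np.asarray(p)-c["eye"]); return np.array([c["cx"]-c["fx"]*q[0]/q[2],c["cy"]+c["fy"]*q[1]/q[2]])
E
python3 - <<'E'
from h import *
import cv2
a=cv2.imread("pics/top0.png"); b=cv2.imread("pics/side0.png")
A=cv2.resize(a[140:300,210:480],None,fx=2.9,fy=2.9,interpolation=cv2.INTER_CUBIC)[:480,:783]
cv2.imwrite("pics/c1.png",A)
B=cv2.resize(a[225:295,325:425],None,fx=5,fy=5,interpolation=cv2.INTER_CUBIC)
C=cv2.resize(b[170:240,360:420],None,fx=5,fy=5,interpolation=cv2.INTER_CUBIC)
cv2.imwrite("pics/c2.png",np.hstack([B,C]))
E
```

```text
(no output)
```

View pics/c1.png

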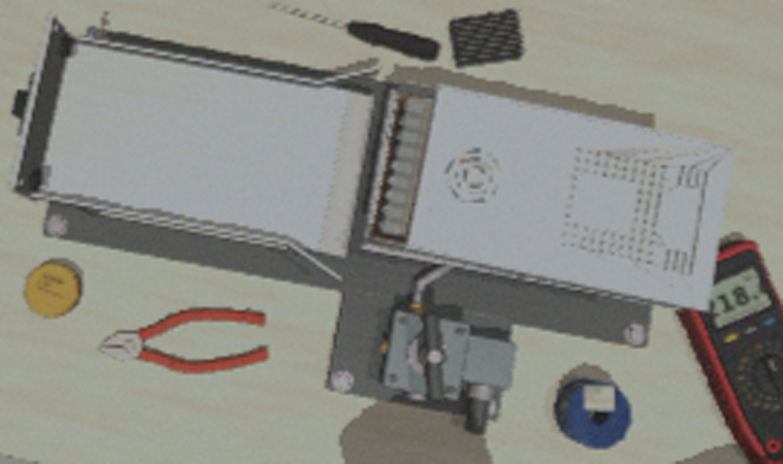

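View pics/c2.png

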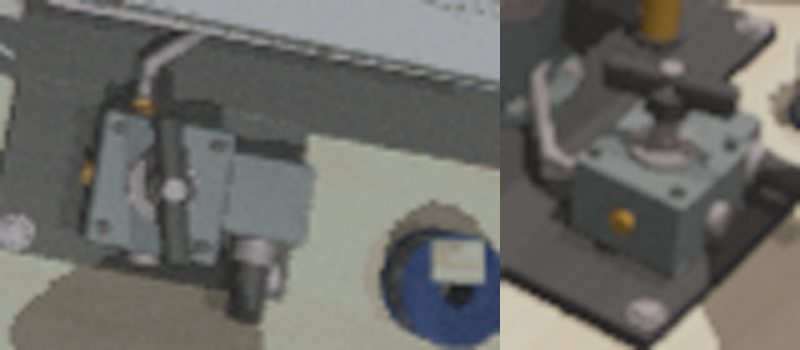

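The crop of the top view shows the T-handle's hub pin at crop (174,189), so full image (359.8,262.8), with its bar ends at crop (170,112) and (177,262). The supply's top corners and the bay lips show clearly for yaw.

```bash
python3 - <<'E'
from h import *
c=cams.read_camera("top"); s=cams.read_camera("side")
f=lambda u,v,z:onz(c,210+u/2.9,140+v/2.9,z)
g=lambda u,v,z:onz(c,325+u/5,225+v/5,z)
def yaw(p,q): d=q-p; return np.degrees(np.arctan2(-d[0],d[1])) # station y dir -> yaw
print("lip front",yaw(f(290,245,.118),f(75,208,.118)),"lip back",yaw(f(325,82,.118),f(80,38,.118)))
print("supply front",yaw(f(712,310,.2),f(365,250,.2)),"back",yaw(f(733,145,.2),f(437,85,.2)))
for n,p in dict(sFR=f(712,310,.2),sBR=f(733,145,.2),sFL=f(365,250,.2)).items(): print(n,p.round(4))
print("bolts",[f(*b,.014).round(4) for b in [(55,223),(342,380),(635,333)]])
print("pin",g(174,189,.107).round(4),"ends",g(168,112,.107).round(4),g(179,262,.107).round(4))
print("pin side ray", onz(s,360+(672-500)/5,170+68/5,.107).round(4))
# side bar ends z=.107: far-left tip and right tip
print("side ends",onz(s,360+(610-500)/5,170+62/5,.107).round(4),onz(s,360+(735-500)/5,170+92/5,.107).round(4))
print("bay stop far end top", f(52,40,.118).round(4), f(18,190,.118).round(4))
E
```

```text
lip front -9.393867159354581 lip back -9.893815542799128
supply front -9.44282159245386 back -11.212177650804525
sFR [ 0.4535 -0.199   0.2   ]
sBR [ 0.5699 -0.2195  0.2   ]
sFL [0.4936 0.0425 0.2   ]
bolts [array([0.5276, 0.2998, 0.014 ]), array([0.3944, 0.0497, 0.014 ]), array([ 0.4356, -0.2039,  0.014 ])]
pin [ 0.4179 -0.0175  0.107 ] ends [ 0.4522 -0.0152  0.107 ] [ 0.3858 -0.0194  0.107 ]
pin side ray [ 0.419  -0.0156  0.107 ]
side ends [ 0.4469 -0.0059  0.107 ] [ 0.3857 -0.012   0.107 ]
bay stop far end top [0.6636 0.2846 0.118 ] [0.5438 0.3064 0.118 ]
```

```bash
cat >> h.py <<'E'
AX=np.array([0.4185,-0.0165]); YAW=np.radians(-9.6)
def tool(beta,phi):
    b=np.array([np.cos(beta),np.sin(beta),0]); Z=np.array([0,0,1.])
    x=np.cos(phi)*b+np.sin(phi)*Z; z=np.sin(phi)*b-np.cos(phi)*Z
    return R.from_matrix(np.c_[x,np.cross(z,x),z])
def rows(p0,R0,p1,R1,n):
    rv=(R0.inv()*R1).as_rotvec(); out=[]
    for i in range(n):
        Ra=R0*R.from_rotvec(rv*i/n); d=Ra.inv().apply((p1-p0)/n); out.append([round(float(v),4) for v in [*d,*(rv/n)]])
    return out
def here():
    s=state(); return s["eef_pos"],R.from_rotvec(s["tool_rot"])
def grasp(theta,r,z,phi,back=0):   # TCP pose for gripping outer bar arm at radius r
    be=YAW+theta; Rt=tool(be,phi); g=np.array([*(AX-r*np.array([np.cos(be),np.sin(be)])),z])
    return g-(0.003+back)*Rt.as_matrix()[:,2],Rt
def show(rs):
    for r in rs: print(r)
E
python3 - <<'E'
from h import *
p,Rr=here(); p1,R1=grasp(.24,.026,.106,np.radians(25),.07)
print(p1)
show(rows(p,Rr,p1,R1,15))
E
```

```text
[ 0.361798   -0.02061517  0.17216047]
[0.0219, -0.0297, 0.0048, -0.0046, 0.0289, 0.0203]
[0.0211, -0.0302, 0.0053, -0.0046, 0.0289, 0.0203]
[0.0203, -0.0306, 0.0058, -0.0046, 0.0289, 0.0203]
[0.0195, -0.031, 0.0062, -0.0046, 0.0289, 0.0203]
[0.0187, -0.0315, 0.0066, -0.0046, 0.0289, 0.0203]
[0.0179, -0.0319, 0.007, -0.0046, 0.0289, 0.0203]
[0.017, -0.0322, 0.0073, -0.0046, 0.0289, 0.0203]
[0.0161, -0.0326, 0.0077, -0.0046, 0.0289, 0.0203]
[0.0152, -0.033, 0.008, -0.0046, 0.0289, 0.0203]
[0.0143, -0.0333, 0.0082, -0.0046, 0.0289, 0.0203]
[0.0134, -0.0336, 0.0085, -0.0046, 0.0289, 0.0203]
[0.0125, -0.0339, 0.0087, -0.0046, 0.0289, 0.0203]
[0.0115, -0.0342, 0.0089, -0.0046, 0.0289, 0.0203]
[0.0106, -0.0345, 0.0091, -0.0046, 0.0289, 0.0203]
[0.0096, -0.0347, 0.0092, -0.0046, 0.0289, 0.0203]
```

Request:
drive_tool:
  targets:
    - [0.022,-0.03,0.005,-0.0046,0.029,0.02]
    - [0.021,-0.03,0.005,-0.0046,0.029,0.02]
    - [0.02,-0.031,0.006,-0.0046,0.029,0.02]
    - [0.0195,-0.031,0.006,-0.0046,0.029,0.02]
    - [0.0187,-0.0315,0.0066,-0.0046,0.029,0.02]
  fingers: 0.04

```text
time: 0.62
eef_pos: [0.2696, -0.3759, 0.2199]
tool_rot: [-3.096, -0.438, -0.232]
force: [0.6, 0.7, 0.6]
opening: 0.0577
finger_force: 0.0
```

Request:
drive_tool:
  targets:
    - [0.018,-0.032,0.007,-0.0046,0.029,0.02]
    - [0.017,-0.032,0.007,-0.0046,0.029,0.02]
    - [0.016,-0.0326,0.0077,-0.0046,0.029,0.02]
    - [0.015,-0.033,0.008,-0.0046,0.029,0.02]
    - [0.0143,-0.0333,0.0082,-0.0046,0.029,0.02]

```text
time: 1.03
eef_pos: [0.3146, -0.1976, 0.1963]
tool_rot: [-3.085, -0.278, -0.46]
force: [0.6, 0.3, 0.5]
opening: 0.0398
finger_force: 0.0
```

```bash
python3 - <<'E'
from h import *
s=state();print(s["time"],s["joint_pos"].round(3),s["eef_pos"])
p,Rr=here(); p1,R1=grasp(.24,.026,.106,np.radians(25),.07)
show(rows(p,Rr,p1,R1,5))
E
```

```text
1.0333 [-0.872 -0.767  2.017  0.249  1.723  0.578] [ 0.3146438  -0.19758343  0.1963258 ]
[0.0136, -0.0333, 0.0086, -0.0045, 0.0282, 0.0207]
[0.0127, -0.0336, 0.0088, -0.0045, 0.0282, 0.0207]
[0.0117, -0.0339, 0.009, -0.0045, 0.0282, 0.0207]
[0.0108, -0.0341, 0.0092, -0.0045, 0.0282, 0.0207]
[0.0098, -0.0344, 0.0093, -0.0045, 0.0282, 0.0207]
```

Request:
drive_tool:
  targets:
    - [0.0136,-0.0333,0.0086,-0.0045,0.028,0.0207]
    - [0.0127,-0.0336,0.0088,-0.0045,0.028,0.0207]
    - [0.0117,-0.0339,0.009,-0.0045,0.028,0.0207]
    - [0.0108,-0.034,0.009,-0.0045,0.028,0.0207]
    - [0.01,-0.034,0.009,-0.0045,0.028,0.0207]

```text
time: 1.45
eef_pos: [0.4027, -0.0387, 0.1806]
tool_rot: [-3.045, -0.116, -0.614]
force: [0.9, -0.5, 0.5]
opening: 0.0402
finger_force: 0.0
```

```bash
python3 - <<'E'
from h import *
s=state();print(s["time"],s["joint_pos"].round(3),s["eef_pos"])
p,Rr=here(); p1,R1=grasp(.24,.026,.106,np.radians(25),.07)
print(Rr.as_matrix().round(3),p1); show(rows(p,Rr,p1,R1,2))
c=cams.read_camera("side"); a=c["img"][110:260,320:480]; cv2.imwrite("pics/s1.png",cv2.resize(a,None,fx=4,fy=4,interpolation=cv2.INTER_CUBIC)[:600])
E
```

```text
1.45 [-0.315 -0.856  2.112  0.165  1.521  1.202] [ 0.40272205 -0.03872196  0.1806287 ]
[[ 0.919  0.079  0.386]
 [ 0.066 -0.997  0.047]
 [ 0.388 -0.018 -0.921]] [ 0.361798   -0.02061517  0.17216047]
[-0.0199, -0.0106, -0.0036, -0.0097, 0.0189, -0.0004]
[-0.0198, -0.0105, -0.004, -0.0097, 0.0189, -0.0004]
```

View pics/s1.png

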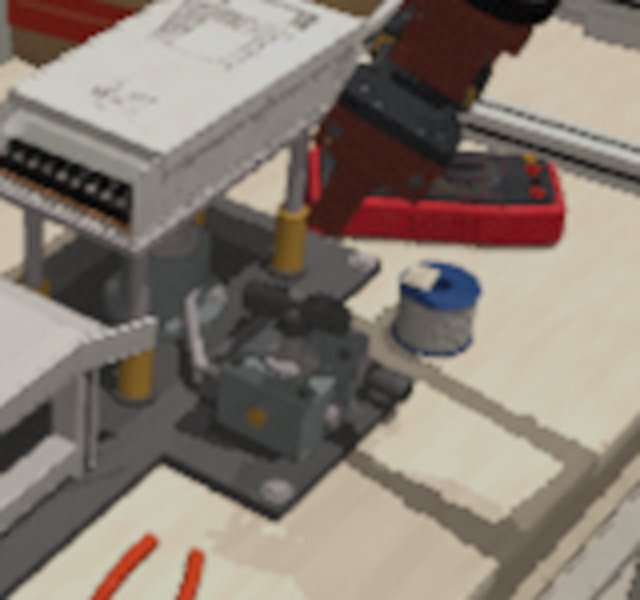

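The hand has stopped near the supply's front edge, clear of everything. The bar is at crop (295,305) and the arm is at its shoulder limit, so I'll use less tilt (15°) and approach vertically.

```bash
python3 - <<'E'
from h import *
p,Rr=here(); p1,R1=grasp(.24,.026,.106,np.radians(15)); h=p1+[0,0,.045]
print(h); show(rows(p,Rr,h,R1,3)); show(rows(h,R1,p1,R1,3))
E
```

```text
[ 0.39179378 -0.01843821  0.15389778]
[-0.0068, -0.0042, 0.0066, -0.0093, -0.0461, 0.003]
[-0.0065, -0.0042, 0.0069, -0.0093, -0.0461, 0.003]
[-0.0062, -0.0043, 0.0072, -0.0093, -0.0461, 0.003]
[-0.0039, 0.0, 0.0145, 0.0, 0.0, 0.0]
[-0.0039, 0.0, 0.0145, 0.0, 0.0, 0.0]
[-0.0039, 0.0, 0.0145, 0.0, 0.0, 0.0]
```

Request:
drive_tool:
  targets:
    - [-0.007,-0.0042,0.0066,-0.0093,-0.046,0.003]
    - [-0.0065,-0.0042,0.007,-0.0093,-0.046,0.003]
    - [-0.006,-0.0042,0.007,-0.0093,-0.046,0.003]
    - [0,0,0,0,0,0]

```text
time: 1.83
eef_pos: [0.3893, -0.027, 0.1533]
tool_rot: [-3.111, -0.104, -0.398]
force: [-0.4, -0.1, -0.2]
opening: 0.0399
finger_force: 0.0
```

```bash
python3 - <<'E'
from h import *
s=state();print(s["time"],s["joint_pos"].round(3),s["eef_pos"],s["force"].round(2),s["wrist_torque"].round(3))
p,Rr=here(); p1,R1=grasp(.24,.026,.106,np.radians(15))
print(p1,(Rr.inv()*R1).as_rotvec().round(3)); show(rows(p,Rr,p1,R1,3))
c=cams.read_camera("top"); a=c["img"][210:310,310:430]; b=cams.read_camera("side")["img"][130:230,330:450]
f=lambda a:cv2.resize(a,None,fx=3.3,fy=3.3,interpolation=cv2.INTER_CUBIC)
cv2.imwrite("pics/s2.png",np.hstack([f(a),f(b)]))
E
```

```text
1.8333 [-0.21  -0.767  2.087  0.064  1.575  1.301] [ 0.38929604 -0.0270416   0.15326729] [-0.35 -0.11 -0.25] [-0.019  0.181  0.007]
[ 0.39179378 -0.01843821  0.10889778] [ 0.007  0.007 -0.004]
[-0.0027, -0.0029, 0.0146, 0.0023, 0.0024, -0.0015]
[-0.0028, -0.0029, 0.0146, 0.0023, 0.0024, -0.0015]
[-0.0028, -0.0028, 0.0146, 0.0023, 0.0024, -0.0015]
```

View pics/s2.png

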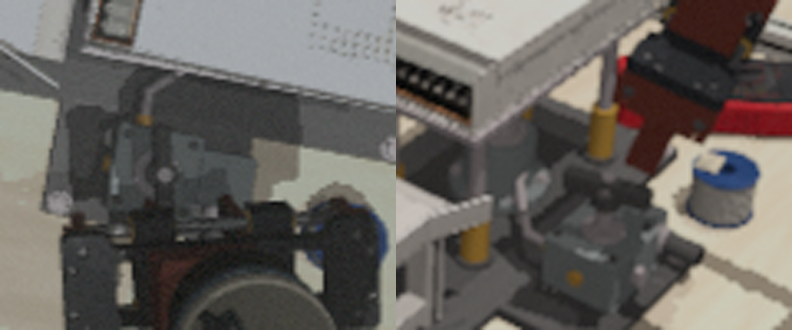

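Top half: the bar's pin is at crop (165,175), the gripper body spans crop x 65 to 390 and hides the outer bar end. In the side crop the finger is still to the right of, and behind, the bar end. I'll check against projected fingertip points.

```bash
python3 - <<'E'
from h import *
p,Rr=here()
t=cams.read_camera("top"); s=cams.read_camera("side")
for n,l in dict(tcp=[0,0,0],tipR=[0,.02,.022],tipL=[0,-.02,.022],bodyR=[.0375,.089,-.058],bodyL=[.0375,-.089,-.058]).items():
    w=p+Rr.apply(l); print(n,w.round(3),((proj(t,w)-[310,210])*3.3).round(),((proj(s,w)-[330,130])*3.3+[396,0]).round())
for n,w in dict(pin=[.4185,-.0165,.107],end=[.385,-.0185,.107]).items(): print(n,((proj(t,w)-[310,210])*3.3).round(),((proj(s,w)-[330,130])*3.3+[396,0]).round())
E
```

```text
tcp [ 0.39  -0.028  0.155] [191. 221.] [660. 125.]
tipR [ 0.397 -0.048  0.134] [216. 208.] [657. 133.]
tipL [ 0.394 -0.008  0.133] [155. 212.] [641. 162.]
bodyR [ 0.417 -0.115  0.221] [355. 183.] [678. -20.]
bodyL [0.405 0.063 0.22 ] [ 54. 201.] [598. 103.]
pin [163. 173.] [610. 176.]
end [166. 224.] [654. 188.]
```

Request:
drive_tool:
  targets:
    - [0.002,-0.0095,0,0.003,0.004,-0.002]
    - [-0.003,0,0.0145,0.003,0.003,-0.002]
    - [-0.004,0,0.0145,0,0,0]
    - [-0.004,0,0.0145,0,0,0]
    - [0,0,0,0,0,0]

```text
time: 2.45
eef_pos: [0.3908, -0.0191, 0.1078]
tool_rot: [-3.104, -0.105, -0.411]
force: [0.2, 0.0, 0.2]
opening: 0.0397
finger_force: 0.0
```

```bash
python3 - <<'E'
from h import *
s=state();print(s["time"],s["joint_pos"].round(3),s["eef_pos"],s["force"].round(2),s["wrist_torque"].round(3))
p,Rr=here(); p1,R1=grasp(.24,.026,.106,np.radians(15))
print(p1,(Rr.inv()*R1).as_rotvec().round(3)); show(rows(p,Rr,p1,R1,1))
E
```

```text
2.45 [-0.192 -0.779  2.175  0.067  1.491  1.314] [ 0.39082087 -0.01908284  0.10782664] [0.21 0.01 0.23] [ 0.028  0.148 -0.045]
[ 0.39179378 -0.01843821  0.10889778] [ 0.001 -0.001 -0.004]
[0.0013, -0.0006, -0.0008, 0.0015, -0.0013, -0.0044]
```

Close the fingers on the bar.

Request:
drive_tool:
  targets:
    - [0,0,0,0,0,0]
    - [0,0,0,0,0,0]
    - [0,0,0,0,0,0]
    - [0,0,0,0,0,0]
    - [0,0,0,0,0,0]
  fingers: 0.0
  squeeze: 12

```text
time: 2.87
eef_pos: [0.3923, -0.0178, 0.1117]
tool_rot: [-3.102, -0.109, -0.417]
force: [-1.2, 0.9, 3.7]
opening: 0.0121
finger_force: 12.0
```

```bash
python3 - <<'E'
from h import *
s=state();print(s["time"],s["eef_pos"],s["force"].round(2),s["wrist_torque"].round(3),s["opening"],s["finger_force"])
E
```

```text
2.8667 [ 0.39227512 -0.01776428  0.11170217] [-1.24  0.94  3.74] [0.367 0.268 0.288] 0.012127222080579484 12.027294784784317
```

```bash
cat >> h.py <<'E'
from scipy.optimize import minimize_scalar
def drop(pr=True):
    c=cams.read_camera("side"); g0=cv2.cvtColor(cv2.imread("pics/side0.png"),cv2.COLOR_BGR2GRAY); g1=cv2.cvtColor(c["img"],cv2.COLOR_BGR2GRAY)
    C=np.array([[.4535,-.199],[.5699,-.2195],[.610,.022],[.4936,.0425]]); m=C.mean(0)
    poly=np.array([proj(c,[*(m+.93*(q-m)),.2]) for q in C]).astype(np.int32)
    M=np.zeros_like(g0); cv2.fillPoly(M,[poly],255)
    k=cv2.goodFeaturesToTrack(g0,80,.02,3,mask=M)
    kw=dict(winSize=(15,15),maxLevel=3)
    best=None
    k1,s1,_=cv2.calcOpticalFlowPyrLK(g0,g1,k,None,**kw); k2,s2,_=cv2.calcOpticalFlowPyrLK(g1,g0,k1,None,**kw)
    ok=(s1[:,0]==1)&(s2[:,0]==1)&(np.linalg.norm((k2-k)[:,0],axis=1)<.4)
    ds=[];rs=[]
    for a,b in zip(k[ok,0],k1[ok,0]):
        P=onz(c,*a,.2); f=lambda d:np.linalg.norm(proj(c,P-[0,0,d])-b)
        r=minimize_scalar(f,bounds=(-.01,.08),method="bounded",options=dict(xatol=1e-5)); ds.append(r.x); rs.append(r.fun)
    ds=np.array(ds);rs=np.array(rs); gd=rs<1.0
    s=state(); print("t %.2f drop mm: median %.2f  iqr %.2f-%.2f n %d/%d"%(s["time"],1e3*np.median(ds[gd]),*1e3*np.percentile(ds[gd],[25,75]),gd.sum(),len(k)))
def info():
    s=state(); p=s["eef_pos"]; x=R.from_rotvec(s["tool_rot"]).as_matrix()[:,0]; F=s["force"]
    r=p[:2]-AX; Mz=s["wrist_torque"][2]+r[0]*F[1]-r[1]*F[0]
    print("theta~%.3f r %.4f ang %.3f p"%(np.arctan2(x[1],x[0])-YAW,np.hypot(*r),np.arctan2(-r[1],-r[0])-YAW),p.round(4),"F",F.round(1),"T",s["wrist_torque"].round(3),"Mz %.3f"%Mz,"open %.4f"%s["opening"])
def turn(d,r=None,tilt=0):
    p,Rr=here(); Q=R.from_rotvec([0,0,d]); v=p-[*AX,0]; p2=np.array([*AX,0])+Q.apply(v)
    R2=Q*Rr*R.from_rotvec([0,tilt,0]); off=3e-3*Rr.as_matrix()[:,2]
    if tilt: p2=p2+Q.apply(off)-3e-3*R2.as_matrix()[:,2]
    return [*Rr.inv().apply(p2-p).round(4).tolist(),*(Rr.inv()*R2).as_rotvec().round(4).tolist()]
E
python3 - <<'E'
from h import *
info(); drop(); print(turn(.1)); print(turn(.1,tilt=.06)); print(turn(-.1))
E
```

```text
theta~0.238 r 0.0263 ang 0.216 p [ 0.3923 -0.0178  0.1117] F [-1.2  0.9  3.7] T [0.367 0.268 0.288] Mz 0.262 open 0.0121
t 2.92 drop mm: median 0.02  iqr -0.03-0.04 n 29/35
[0.0001, 0.0026, 0.0, 0.0264, -0.0001, -0.0964]
[-0.0001, 0.0026, 0.0, 0.0293, 0.0599, -0.0956]
[0.0002, -0.0026, 0.0001, -0.0264, 0.0001, 0.0964]
```

Request:
drive_tool:
  targets:
    - [0,0.0026,0,0.026,0,-0.096]
    - [0,0.0026,0,0.026,0,-0.096]
    - [0,0,0,0,0,0]
    - [0,0,0,0,0,0]

```text
time: 3.25
eef_pos: [0.3932, -0.0232, 0.1117]
tool_rot: [-3.052, -0.408, -0.412]
force: [-0.9, 4.6, 3.8]
opening: 0.0122
finger_force: 12.0
```

```bash
python3 - <<'E'
from h import *
info(); drop(); print(turn(.05)); print(turn(.1,tilt=.06)); print(turn(-.1)); print(state()["joint_pos"].round(2))
E
```

```text
theta~0.433 r 0.0261 ang 0.427 p [ 0.3932 -0.0232  0.1117] F [-0.9  4.6  3.8] T [ 0.927 -0.079  0.468] Mz 0.346 open 0.0122
t 3.30 drop mm: median 0.01  iqr -0.03-0.03 n 28/35
[0.0, 0.0013, 0.0, 0.0132, 0.0, -0.0482]
[-0.0001, 0.0026, 0.0, 0.0294, 0.06, -0.0956]
[0.0002, -0.0026, 0.0, -0.0265, -0.0, 0.0964]
[-0.26 -0.76  2.16  0.13  1.51  1.06]
```

```bash
python3 - <<'E'
s=open("h.py").read()
s=s.replace('r=p[:2]-AX; Mz','r=(p-.2*R.from_rotvec(s["tool_rot"]).as_matrix()[:,2])[:2]-AX; Mz').replace('r=p[:2]-AX; Mz','').replace('"theta~%.3f r %.4f ang %.3f p"%(np.arctan2(x[1],x[0])-YAW,np.hypot(*r),np.arctan2(-r[1],-r[0])-YAW)','"theta~%.3f p"%(np.arctan2(x[1],x[0])-YAW)')
open("h.py","w").write(s)
E
python3 -c "from h import *; info()"
```

```text
theta~0.433 p [ 0.3932 -0.0231  0.1117] F [0.1 4.8 3.6] T [ 0.828 -0.033  0.407] Mz 0.045 open 0.0121
```

Request:
drive_tool:
  targets:
    - [0,0.0026,0,0.026,0,-0.096]
    - [0,0,0,0,0,0]
    - [0,0,0,0,0,0]

```text
time: 3.55
eef_pos: [0.3941, -0.0257, 0.1117]
tool_rot: [-3.016, -0.555, -0.407]
force: [1.2, 5.1, 3.3]
opening: 0.0119
finger_force: 12.0
```

```bash
python3 -c "
from h import *
info(); drop(); print(turn(.05)); print(turn(.05,tilt=.06))"
```

```text
theta~0.531 p [ 0.3941 -0.0257  0.1117] F [1.2 5.1 3.3] T [ 0.989 -0.294  0.516] Mz 0.167 open 0.0119
t 3.60 drop mm: median -0.01  iqr -0.02-0.01 n 26/35
[0.0, 0.0013, 0.0, 0.0133, 0.0, -0.0482]
[-0.0002, 0.0013, 0.0, 0.0147, 0.06, -0.0478]
```

Request:
drive_tool:
  targets:
    - [0,0.0013,0,0.015,0.04,-0.048]
    - [0,0,0,0,0,0]
    - [0,0.0013,0,0.015,0.04,-0.048]
    - [0,0,0,0,0,0]
    - [0,0,0,0,0,0]

```text
time: 4.02
eef_pos: [0.3943, -0.0283, 0.1111]
tool_rot: [-2.938, -0.694, -0.514]
force: [-0.2, 4.4, 3.6]
opening: 0.0121
finger_force: 12.0
```

```bash
python3 -c "
from h import *
info(); drop(); drop(); print(turn(.05)); print(turn(.05,tilt=.06)); print(state()['joint_pos'].round(2))"
```

```text
theta~0.631 p [ 0.3943 -0.0283  0.1111] F [-0.2  4.4  3.6] T [0.787 0.117 0.487] Mz 0.104 open 0.0121
t 4.07 drop mm: median -0.01  iqr -0.04-0.01 n 31/35
t 4.12 drop mm: median -0.01  iqr -0.03-0.01 n 31/35
[0.0, 0.0013, 0.0, 0.017, 0.0, -0.047]
[-0.0002, 0.0014, 0.0, 0.0184, 0.06, -0.0465]
[-0.37 -0.79  2.19  0.25  1.5   0.75]
```

Request:
drive_tool:
  targets:
    - [0,0.0013,0,0.017,0.02,-0.047]
    - [0,0,0,0,0,0]
    - [0,0,0,0,0,0]
    - [0,0.0013,0,0.017,0.02,-0.047]
    - [0,0,0,0,0,0]

```text
time: 4.53
eef_pos: [0.3954, -0.0309, 0.1107]
tool_rot: [-2.865, -0.837, -0.56]
force: [-1.2, 5.2, 4.6]
opening: 0.0121
finger_force: 12.0
```

```bash
python3 -c "
from h import *
info(); drop(); drop(); print(turn(.05)); print(turn(.05,tilt=.06)); print(turn(-.1)); print(state()['joint_pos'].round(2))"
```

```text
theta~0.737 p [ 0.3954 -0.0309  0.1107] F [-1.2  5.2  4.6] T [0.69  0.198 0.499] Mz -0.021 open 0.0121
t 4.58 drop mm: median 0.11  iqr -0.00-0.17 n 30/35
t 4.63 drop mm: median 0.18  iqr 0.01-0.29 n 31/35
[0.0, 0.0014, 0.0, 0.0188, 0.0002, -0.0463]
[-0.0002, 0.0014, 0.0, 0.0201, 0.0601, -0.0458]
[0.0001, -0.0027, 0.0001, -0.0375, -0.0003, 0.0927]
[-0.43 -0.78  2.19  0.32  1.51  0.59]
```

Request:
drive_tool:
  targets:
    - [0,0,0,0,0,0]
    - [0,0,0,0,0,0]
    - [0,0,0,0,0,0]

```text
time: 4.88
eef_pos: [0.3954, -0.0309, 0.1107]
tool_rot: [-2.867, -0.836, -0.559]
force: [-4.2, 3.3, 4.8]
opening: 0.0121
finger_force: 12.0
```

```bash
python3 -c "
from h import *
drop(); drop()"
```

```text
t 4.93 drop mm: median 1.34  iqr 1.12-1.53 n 29/35
t 4.98 drop mm: median 1.46  iqr 1.23-1.67 n 30/35
```

Request:
drive_tool:
  targets:
    - [0,0.0011,0,0.015,0,-0.037]
    - [0,0,0,0,0,0]
    - [0,0,0,0,0,0]
    - [0,0,0,0,0,0]
    - [0,0,0,0,0,0]

```text
time: 5.4
eef_pos: [0.396, -0.0318, 0.1107]
tool_rot: [-2.843, -0.891, -0.555]
force: [-2.5, 3.5, 5.4]
opening: 0.0117
finger_force: 12.0
```

```bash
python3 -c "
from h import *
info();drop(); drop();print(turn(-.1))"
```

```text
theta~0.776 p [ 0.396  -0.0318  0.1107] F [-2.5  3.5  5.4] T [0.622 0.419 0.436] Mz -0.006 open 0.0117
t 5.45 drop mm: median 5.89  iqr 5.72-6.03 n 29/35
t 5.50 drop mm: median 6.52  iqr 6.25-6.71 n 28/35
[0.0002, -0.0027, 0.0001, -0.0375, -0.0004, 0.0927]
```

Request:
drive_tool:
  targets:
    - [0,0,0,0,0,0]
    - [0,0,0,0,0,0]
    - [0,0,0,0,0,0]
    - [0,0,0,0,0,0]
    - [0,0,0,0,0,0]

```text
time: 5.92
eef_pos: [0.396, -0.0318, 0.1107]
tool_rot: [-2.843, -0.891, -0.555]
force: [-4.0, 3.0, 4.4]
opening: 0.012
finger_force: 12.0
```

Request:
drive_tool:
  targets:
    - [0,0,0,0,0,0]
    - [0,0,0,0,0,0]
    - [0,0,0,0,0,0]
    - [0,0,0,0,0,0]
    - [0,0,0,0,0,0]

```text
time: 6.33
eef_pos: [0.396, -0.0318, 0.1107]
tool_rot: [-2.843, -0.891, -0.555]
force: [-3.1, 3.7, 5.6]
opening: 0.0122
finger_force: 12.0
```

Request:
drive_tool:
  targets:
    - [0,0,0,0,0,0]
    - [0,0,0,0,0,0]
    - [0,0,0,0,0,0]
    - [0,0,0,0,0,0]
    - [0,0,0,0,0,0]

```text
time: 6.75
eef_pos: [0.396, -0.0318, 0.1107]
tool_rot: [-2.843, -0.891, -0.555]
force: [-2.4, 3.4, 4.9]
opening: 0.0119
finger_force: 12.0
```

```bash
python3 -c "
from h import *
info();drop(); drop();print(turn(-.1))"
```

```text
theta~0.776 p [ 0.396  -0.0318  0.1107] F [-2.4  3.4  4.9] T [0.632 0.436 0.473] Mz 0.050 open 0.0119
t 6.80 drop mm: median 24.36  iqr 24.27-24.51 n 22/35
t 6.85 drop mm: median 25.03  iqr 24.86-25.23 n 23/35
[0.0002, -0.0027, 0.0001, -0.0375, -0.0004, 0.0927]
```

Request:
drive_tool:
  targets:
    - [0,0,0,0,0,0]
    - [0,0,0,0,0,0]
    - [0,0,0,0,0,0]
    - [0,0,0,0,0,0]
    - [0,0,0,0,0,0]

```text
time: 7.27
eef_pos: [0.396, -0.0318, 0.1107]
tool_rot: [-2.843, -0.891, -0.555]
force: [-3.0, 3.0, 5.1]
opening: 0.0116
finger_force: 12.0
```

Request:
drive_tool:
  targets:
    - [0,0,0,0,0,0]
    - [0,0,0,0,0,0]
    - [0,0,0,0,0,0]
    - [0,0,0,0,0,0]
    - [0,0,0,0,0,0]

```text
time: 7.68
eef_pos: [0.396, -0.0318, 0.1107]
tool_rot: [-2.843, -0.891, -0.555]
force: [-2.5, 2.1, 5.6]
opening: 0.0119
finger_force: 12.0
```

Request:
drive_tool:
  targets:
    - [0,0,0,0,0,0]
    - [0,0,0,0,0,0]
    - [0,0,0,0,0,0]
    - [0,0,0,0,0,0]
    - [0,-0.0009,0,-0.0125,0,0.031]

```text
time: 8.1
eef_pos: [0.3956, -0.0312, 0.1107]
tool_rot: [-2.863, -0.845, -0.559]
force: [-3.3, 4.2, 5.8]
opening: 0.0121
finger_force: 12.1
```

```bash
python3 -c "
from h import *
info();drop(); print(turn(-.1))"
```

```text
theta~0.742 p [ 0.3956 -0.0312  0.1107] F [-3.3  4.2  5.8] T [0.659 0.378 0.547] Mz 0.009 open 0.0121
t 8.15 drop mm: median 42.62  iqr 42.49-42.82 n 13/35
[0.0002, -0.0027, 0.0001, -0.0375, -0.0003, 0.0927]
```

Request:
drive_tool:
  targets:
    - [0,0,0,0,0,0]
    - [0,0,0,0,0,0]

```text
time: 8.32
eef_pos: [0.3954, -0.031, 0.1107]
tool_rot: [-2.863, -0.845, -0.559]
force: [-3.7, 4.4, 5.0]
opening: 0.0119
finger_force: 12.0
```

```bash
python3 -c "
from h import *
drop(); drop(); info()"
```

```text
t 8.37 drop mm: median 44.95  iqr 44.61-45.18 n 11/35
t 8.42 drop mm: median 45.09  iqr 44.87-45.43 n 13/35
theta~0.742 p [ 0.3954 -0.031   0.1107] F [-4.9  4.4  5. ] T [0.683 0.496 0.359] Mz -0.290 open 0.0120
```

Request:
drive_tool:
  targets:
    - [0,0,0,0,0,0]
    - [0,0,0,0,0,0]
    - [0,0,0,0,0,0]
    - [0,0,0,0,0,0]

```text
time: 8.75
eef_pos: [0.3954, -0.0309, 0.1107]
tool_rot: [-2.863, -0.845, -0.559]
force: [-3.6, 4.3, 6.0]
opening: 0.0121
finger_force: 12.0
```

```bash
python3 -c "
from h import *
drop(); drop(); info()"
```

```text
t 8.80 drop mm: median 46.85  iqr 46.75-47.01 n 12/35
t 8.85 drop mm: median 47.02  iqr 46.82-47.11 n 13/35
theta~0.742 p [ 0.3954 -0.0309  0.1107] F [-3.9  3.   5.4] T [0.71  0.55  0.404] Mz -0.072 open 0.0120
```

Request:
drive_tool:
  targets:
    - [0,0,0,0,0,0]
    - [0,0,0,0,0,0]
    - [0,0,0,0,0,0]

```text
time: 9.1
eef_pos: [0.3954, -0.031, 0.1107]
tool_rot: [-2.863, -0.845, -0.559]
force: [-3.9, 3.8, 5.0]
opening: 0.0121
finger_force: 12.0
```

Request:
drive_tool:
  targets:
    - [0,0,0,0,0,0]
    - [0,0,0,0,0,0]
    - [0,-0.0027,0,-0.0375,0,0.093]
    - [0,-0.0027,0,-0.0375,0,0.093]
    - [0,0,0,0,0,0]

```text
time: 9.52
eef_pos: [0.3931, -0.0262, 0.1102]
tool_rot: [-2.968, -0.553, -0.576]
force: [-2.5, 2.1, 1.3]
opening: 0.0121
finger_force: 12.0
```

```bash
python3 -c "
from h import *
drop(); drop(); info(); print(turn(-.1)); print(turn(-.1,tilt=-.04))"
```

```text
t 9.57 drop mm: median 49.69  iqr 49.40-49.84 n 16/35
t 9.62 drop mm: median 49.67  iqr 49.39-49.85 n 16/35
theta~0.542 p [ 0.3931 -0.0262  0.1101] F [-4.   4.4  4. ] T [0.683 0.602 0.447] Mz -0.125 open 0.0119
[0.0001, -0.0027, 0.0001, -0.0375, -0.0002, 0.0927]
[0.0003, -0.0027, 0.0001, -0.0356, -0.0402, 0.0935]
```

Lift is stopped at 49.7 mm. Now I'll shut the valve.

Request:
drive_tool:
  targets:
    - [0,-0.0027,0,-0.036,-0.04,0.0935]
    - [0,-0.0027,0,-0.034,-0.04,0.094]
    - [0,-0.0027,0,-0.032,-0.03,0.095]
    - [0,0,0,0,0,0]
    - [0,0,0,0,0,0]

```text
time: 10.03
eef_pos: [0.3917, -0.0181, 0.1105]
tool_rot: [-3.107, -0.123, -0.435]
force: [0.5, 4.0, 2.7]
opening: 0.0124
finger_force: 11.9
```

```bash
cat >> h.py <<'E'
def avg(n=5):
    m=[]
    for i in range(n):
        cams.read_camera("top"); s=state(); Rt=R.from_rotvec(s["tool_rot"]); m.append(np.r_[s["force"],s["wrist_torque"]])
    m=np.mean(m,0); x=Rt.as_matrix()[:,0]; ax=np.array([*AX,s["eef_pos"][2]])
    for L in(.15,.2,.25):
        print("L",L,"Mz %.3f"%(m[5]+np.cross(s["eef_pos"]-L*Rt.as_matrix()[:,2]-ax,m[:3])[2]),end=" ")
    print("\nF",m[:3].round(2),"T",m[3:].round(3),"theta %.3f"%(np.arctan2(x[1],x[0])-YAW),s["eef_pos"].round(4),"t",s["time"])
E
python3 -c "
from h import *
avg(); drop(); print(turn(-.04)); print(state()['joint_pos'].round(2))"
```

```text
L 0.15 Mz -0.011 L 0.2 Mz -0.109 L 0.25 Mz -0.207 
F [1.09 7.2  2.22] T [ 1.217 -0.181  0.475] theta 0.245 [ 0.3917 -0.0182  0.1105] t 10.2833
t 10.33 drop mm: median 49.64  iqr 49.36-49.90 n 17/35
[0.0, -0.0011, 0.0, -0.011, -0.0002, 0.0385]
[-0.19 -0.8   2.18  0.07  1.48  1.31]
```

Request:
drive_tool:
  targets:
    - [0,-0.0015,0,-0.0055,0,0.019]
    - [0,-0.001,0,-0.0055,0,0.019]
    - [0,-0.0005,0,-0.0055,0,0.019]
    - [0,-0.0005,0,-0.0055,0,0.019]
    - [0,0,0,0,0,0]

```text
time: 10.75
eef_pos: [0.3915, -0.0159, 0.1105]
tool_rot: [3.101, -0.006, 0.436]
force: [3.5, 2.3, 1.4]
opening: 0.0124
finger_force: 11.9
```

```bash
python3 -c "
from h import *
avg(4); print(turn(-.04))"
```

```text
L 0.15 Mz 0.101 L 0.2 Mz 0.074 L 0.25 Mz 0.046 
F [3.75 1.83 0.01] T [ 0.315 -0.534  0.234] theta 0.165 [ 0.3915 -0.0158  0.1106] t 10.95
[0.0, -0.0011, 0.0, -0.011, -0.0004, 0.0385]
```

Request:
drive_tool:
  targets:
    - [0,-0.0003,0,-0.003,0,0.0096]
    - [0,-0.0003,0,-0.003,0,0.0096]
    - [0,-0.0003,0,-0.003,0,0.0096]
    - [0,-0.0003,0,-0.003,0,0.0096]
    - [0,-0.0003,0,-0.003,0,0.0096]

```text
time: 11.37
eef_pos: [0.3915, -0.0144, 0.1106]
tool_rot: [3.091, -0.085, 0.434]
force: [5.7, 0.4, -0.7]
opening: 0.0119
finger_force: 11.9
```

```bash
python3 -c "
from h import *
avg(4)"
```

```text
L 0.15 Mz 0.146 L 0.2 Mz 0.143 L 0.25 Mz 0.140 
F [ 5.24 -0.29 -0.48] T [ 0.088 -0.727  0.159] theta 0.115 [ 0.3915 -0.0143  0.1105] t 11.5667
```

Request:
drive_tool:
  targets:
    - [0,-0.0003,0,-0.003,0,0.0096]
    - [0,-0.0003,0,-0.003,0,0.0096]
    - [0,-0.0003,0,-0.003,0,0.0096]

```text
time: 11.82
eef_pos: [0.3916, -0.0134, 0.1106]
tool_rot: [3.085, -0.131, 0.433]
force: [5.5, -0.4, -0.6]
opening: 0.0121
finger_force: 11.9
```

```bash
python3 -c "
from h import *
avg(4)"
```

```text
L 0.15 Mz 0.086 L 0.2 Mz 0.082 L 0.25 Mz 0.077 
F [ 5.1  -0.32 -0.58] T [ 0.088 -0.734  0.108] theta 0.085 [ 0.3916 -0.0134  0.1106] t 12.0167
```

Request:
drive_tool:
  targets:
    - [0,-0.0003,0,-0.003,0,0.0096]
    - [0,-0.0003,0,-0.003,0,0.0096]
    - [0,-0.0003,0,-0.003,0,0.0096]
    - [0,-0.0003,0,-0.003,0,0.0096]

```text
time: 12.35
eef_pos: [0.3917, -0.0123, 0.1105]
tool_rot: [3.075, -0.193, 0.432]
force: [4.9, -0.3, -0.1]
opening: 0.0122
finger_force: 11.9
```

```bash
python3 -c "
from h import *
avg(3)"
```

```text
L 0.15 Mz 0.080 L 0.2 Mz 0.079 L 0.25 Mz 0.078 
F [ 4.93 -0.81 -0.21] T [ 0.015 -0.732  0.081] theta 0.045 [ 0.3917 -0.0122  0.1105] t 12.5
```

Request:
drive_tool:
  targets:
    - [0,-0.0003,0,-0.003,0,0.0096]
    - [0,-0.0003,0,-0.003,0,0.0096]
    - [0,-0.0003,0,-0.003,0,0.0096]
    - [0,-0.0003,0,-0.003,0,0.0096]

```text
time: 12.83
eef_pos: [0.3918, -0.0113, 0.1105]
tool_rot: [3.064, -0.254, 0.43]
force: [4.1, -1.5, -0.5]
opening: 0.0118
finger_force: 12.0
```

```bash
python3 -c "
from h import *
avg(3)"
```

```text
L 0.15 Mz 0.190 L 0.2 Mz 0.201 L 0.25 Mz 0.212 
F [ 5.07 -1.94 -0.47] T [-0.103 -0.711  0.131] theta 0.005 [ 0.3918 -0.0112  0.1105] t 12.9833
```

Request:
drive_tool:
  targets:
    - [0,-0.0003,0,-0.003,0,0.0096]
    - [0,-0.0003,0,-0.003,0,0.0096]
    - [0,0,0,0,0,0]

```text
time: 13.23
eef_pos: [0.3919, -0.0108, 0.1105]
tool_rot: [3.057, -0.284, 0.43]
force: [5.3, -2.1, 0.5]
opening: 0.0121
finger_force: 12.0
```

```bash
python3 -c "
from h import *
avg(4)"
```

```text
L 0.15 Mz 0.182 L 0.2 Mz 0.193 L 0.25 Mz 0.204 
F [ 4.73 -1.96  0.  ] T [-0.179 -0.675  0.124] theta -0.015 [ 0.3919 -0.0108  0.1105] t 13.4333
```

Request:
drive_tool:
  targets:
    - [0,-0.0003,0,-0.003,0,0.0096]
    - [0,-0.0003,0,-0.003,0,0.0096]
    - [0,0,0,0,0,0]

```text
time: 13.68
eef_pos: [0.392, -0.0104, 0.1105]
tool_rot: [3.051, -0.315, 0.429]
force: [4.2, -2.5, 0.6]
opening: 0.0124
finger_force: 12.1
```

```bash
python3 -c "
from h import *
avg(4)"
```

```text
L 0.15 Mz 0.300 L 0.2 Mz 0.323 L 0.25 Mz 0.345 
F [ 4.53 -2.89 -0.1 ] T [-0.262 -0.631  0.184] theta -0.035 [ 0.392  -0.0103  0.1105] t 13.8833
```

Request:
drive_tool:
  targets:
    - [0,-0.0003,0,-0.003,0,0.0096]
    - [0,-0.0003,0,-0.003,0,0.0096]
    - [0,0,0,0,0,0]

```text
time: 14.13
eef_pos: [0.392, -0.0099, 0.1105]
tool_rot: [3.044, -0.345, 0.428]
force: [3.4, -3.6, 0.3]
opening: 0.0123
finger_force: 12.1
```

```bash
python3 -c "
from h import *
avg(5)"
```

```text
L 0.15 Mz 0.342 L 0.2 Mz 0.376 L 0.25 Mz 0.411 
F [ 4.14 -3.81  0.05] T [-0.315 -0.654  0.164] theta -0.055 [ 0.392  -0.0099  0.1105] t 14.3833
```

Request:
drive_tool:
  targets:
    - [0,-0.0003,0,-0.003,0,0.01]
    - [0,0,0,0,0,0]
    - [0,0,0,0,0,0]

```text
time: 14.63
eef_pos: [0.392, -0.0097, 0.1105]
tool_rot: [3.041, -0.36, 0.427]
force: [4.0, -4.2, 0.3]
opening: 0.0126
finger_force: 12.1
```

```bash
python3 -c "
from h import *
avg(4)"
```

```text
L 0.15 Mz 0.283 L 0.2 Mz 0.320 L 0.25 Mz 0.357 
F [ 3.53 -3.87 -0.04] T [-0.418 -0.584  0.093] theta -0.066 [ 0.3921 -0.0097  0.1105] t 14.8333
```

Request:
drive_tool:
  targets:
    - [0,0,0,0,0,0]
    - [0,0,0,0,0,0]
    - [0.003,0,-0.01,0,0,0]
    - [0.008,0,-0.029,0,0,0]
    - [0.008,0,-0.029,0,0,0]
  fingers: 0.045

```text
time: 15.25
eef_pos: [0.3906, -0.0073, 0.1807]
tool_rot: [3.044, -0.359, 0.421]
force: [0.2, 0.2, 0.2]
opening: 0.0424
finger_force: 0.0
```

Request:
drive_tool:
  targets:
    - [0.006,0,-0.038,0,-0.04,-0.06]
    - [0.003,0,-0.04,0,-0.06,-0.05]
    - [0,0,0,0,-0.06,0]

```text
time: 15.5
eef_pos: [0.3816, -0.0032, 0.2685]
tool_rot: [3.082, -0.193, 0.193]
force: [-0.9, 0.2, 0.9]
opening: 0.0451
finger_force: 0.0
```

```bash
python3 - <<'E'
from h import *
drop(); info(); print(state()["joint_pos"].round(2))
t=cams.read_camera("top")["img"]; s=cams.read_camera("side")["img"]
f=lambda a:cv2.resize(a,(400,400),interpolation=cv2.INTER_CUBIC)
cv2.imwrite("pics/s3.png",np.hstack([f(t[130:300,300:470]),f(s[80:250,290:460])])); cv2.imwrite("pics/side1.png",s); cv2.imwrite("pics/top1.png",t)
E
```

```text
t 15.55 drop mm: median 49.60  iqr 49.38-49.88 n 7/35
theta~0.043 p [ 0.3821 -0.0035  0.2639] F [-3.3  0.7 -2.1] T [0.115 0.191 0.01 ] Mz 0.050 open 0.0454
[-0.06 -0.6   1.78 -0.05  1.85  1.62]
```

View pics/s3.png

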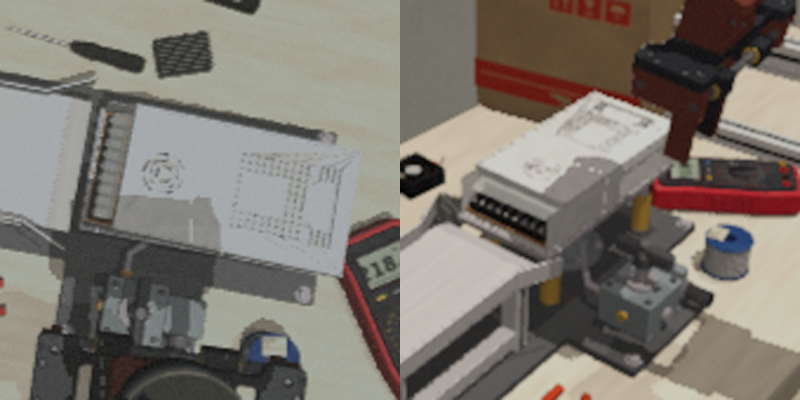

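The view shows the supply level with the bay floor, its side edge beginning at the bay mouth (side crop 465,205), the handle turned back, and the gripper clear of it. Next I'll set up the push.

```bash
python3 - <<'E'
from h import *
c=cams.read_camera("top")
f=lambda u,v,z:onz(c,300+u*.425,130+v*.425,z)
FR,BR,FL=f(338,275,.15),f(358,150,.15),f(80,228,.15)
print("supply",FR.round(4),BR.round(4),FL.round(4),"yaw",np.degrees(np.arctan2(-(FL-FR)[0],(FL-FR)[1])))
print("box base",onz(c,485,210,0).round(3),onz(c,485,110,0).round(3))
p,Rr=here(); Y=np.radians(-10); d=np.array([-np.sin(Y),np.cos(Y),0]); m=(FR+BR)/2
print("wall mid",m.round(4),"bay-line check: wall mid+0.5d",(m+.5*d).round(4))
g=m-.032*d; g[2]=.134; h=g.copy(); h[2]=.235
print("hover",h,"start",g); R1=tool(np.radians(80),0)
show(rows(p,Rr,h,R1,14))
E
```

```text
supply [ 0.454  -0.1929  0.15  ] [ 0.5698 -0.2166  0.15  ] [0.4954 0.0431 0.15  ] yaw -9.95643560534679
box base [ 0.551 -0.359  0.   ] [ 0.823 -0.374  0.   ]
wall mid [ 0.5119 -0.2047  0.15  ] bay-line check: wall mid+0.5d [0.5987 0.2877 0.15  ]
hover [ 0.50631748 -0.23624973  0.235     ] start [ 0.50631748 -0.23624973  0.134     ]
[0.0107, 0.0152, 0.0035, 0.0086, -0.0044, -0.1087]
[0.009, 0.0164, 0.0033, 0.0086, -0.0044, -0.1087]
[0.0072, 0.0173, 0.0032, 0.0086, -0.0044, -0.1087]
[0.0053, 0.018, 0.003, 0.0086, -0.0044, -0.1087]
[0.0033, 0.0185, 0.0028, 0.0086, -0.0044, -0.1087]
[0.0013, 0.0187, 0.0026, 0.0086, -0.0044, -0.1087]
[-0.0007, 0.0188, 0.0025, 0.0086, -0.0044, -0.1087]
[-0.0027, 0.0186, 0.0023, 0.0086, -0.0044, -0.1087]
[-0.0047, 0.0182, 0.0022, 0.0086, -0.0044, -0.1087]
[-0.0067, 0.0176, 0.002, 0.0086, -0.0044, -0.1087]
[-0.0086, 0.0168, 0.0019, 0.0086, -0.0044, -0.1087]
[-0.0103, 0.0158, 0.0018, 0.0086, -0.0044, -0.1087]
[-0.012, 0.0146, 0.0017, 0.0086, -0.0044, -0.1087]
[-0.0135, 0.0132, 0.0017, 0.0086, -0.0044, -0.1087]
```

Request:
drive_tool:
  targets:
    - [0.0107,0.0152,0.0035,0.0086,-0.0044,-0.1087]
    - [0.009,0.0164,0.0033,0.0086,-0.0044,-0.1087]
    - [0.0072,0.0173,0.0032,0.0086,-0.0044,-0.1087]
    - [0.0053,0.018,0.003,0.0086,-0.0044,-0.1087]
    - [0.0033,0.0185,0.0028,0.0086,-0.0044,-0.1087]
  fingers: 0.06

```text
time: 16.12
eef_pos: [0.4251, -0.0872, 0.249]
tool_rot: [3.038, 0.652, 0.12]
force: [0.8, 0.6, -0.0]
opening: 0.0599
finger_force: 0.0
```

Request:
drive_tool:
  targets:
    - [0.0013,0.0187,0.0026,0.0086,-0.0044,-0.1087]
    - [-0.0007,0.0188,0.0025,0.0086,-0.0044,-0.1087]
    - [-0.0027,0.0186,0.0023,0.0086,-0.0044,-0.1087]
    - [-0.0047,0.0182,0.0022,0.0086,-0.0044,-0.1087]
    - [-0.0067,0.0176,0.002,0.0086,-0.0044,-0.1087]

```text
time: 16.53
eef_pos: [0.47, -0.1701, 0.2409]
tool_rot: [2.769, 1.453, 0.055]
force: [-0.3, 0.0, -0.4]
opening: 0.0597
finger_force: 0.0
```

Request:
drive_tool:
  targets:
    - [-0.0086,0.0168,0.0019,0.0086,-0.0044,-0.1087]
    - [-0.0103,0.0158,0.0018,0.0086,-0.0044,-0.1087]
    - [-0.012,0.0146,0.0017,0.0086,-0.0044,-0.1087]
    - [-0.0135,0.0132,0.0017,0.0086,-0.0044,-0.1087]
    - [0,0,0,0,0,0]

```text
time: 16.95
eef_pos: [0.506, -0.2378, 0.2332]
tool_rot: [-2.403, -2.021, 0.002]
force: [1.0, -0.0, -1.8]
opening: 0.0602
finger_force: 0.0
```

```bash
python3 - <<'E'
from h import *
s=state(); print(s["time"],s["joint_pos"].round(2),s["eef_pos"])
p,Rr=here(); R1=tool(np.radians(80),0); print((Rr.inv()*R1).as_rotvec().round(3))
g=np.array([.5063,-.2362,.134]); show(rows(p,Rr,g,R1,3))
E
```

```text
16.95 [-0.5  -0.02  1.36 -0.    1.8  -0.33] [ 0.50600384 -0.2377759   0.23315866]
[-0.002 -0.     0.003]
[0.0005, 0.0001, 0.0331, -0.0008, -0.0001, 0.0008]
[0.0005, 0.0001, 0.0331, -0.0008, -0.0001, 0.0008]
[0.0005, 0.0, 0.0331, -0.0008, -0.0001, 0.0008]
```

Request:
drive_tool:
  targets:
    - [0,0,0.033,0,0,0]
    - [0,0,0.033,0,0,0]
    - [0,0,0.033,0,0,0]
    - [0,0,0,0,0,0]

```text
time: 17.28
eef_pos: [0.5024, -0.2335, 0.1285]
tool_rot: [-2.401, -2.009, 0.006]
force: [-0.6, 0.3, -1.0]
opening: 0.0595
finger_force: 0.0
```

Request:
drive_tool:
  targets:
    - [0.005,0,0,0,0,0]
    - [0.004,0,0,0,0,0]
    - [0.003,0,0,0,0,0]
    - [0.003,0,0,0,0,0]
    - [0.003,0,0,0,0,0]

```text
time: 17.7
eef_pos: [0.5105, -0.2184, 0.1394]
tool_rot: [2.403, 2.017, 0.004]
force: [1.4, 0.1, 0.4]
opening: 0.0598
finger_force: 0.0
```

```bash
python3 - <<'E'
from h import *
s=state(); print(s["time"],s["eef_pos"],s["force"].round(2))
t=cams.read_camera("top")["img"]; si=cams.read_camera("side")["img"]
f=lambda a:cv2.resize(a,(400,400),interpolation=cv2.INTER_CUBIC)
cv2.imwrite("pics/s4.png",np.hstack([f(t[130:300,320:490]),f(si[50:220,290:460])]))
E
```

```text
17.7 [ 0.51053332 -0.21838947  0.13936304] [1.43 0.08 0.43]
```

View pics/s4.png

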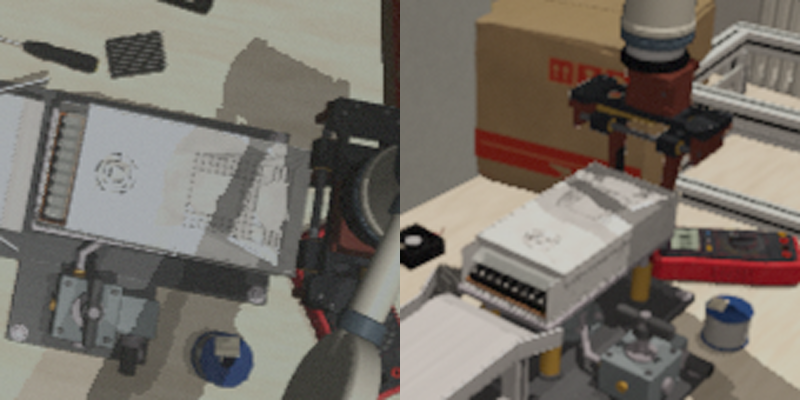

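The hand is level behind the supply's end wall with a gap (top crop x 310), not touching yet. The handle at top crop (93,310) looks turned further than expected, so I'll check its angle.

```bash
python3 - <<'E'
from h import *
t=cams.read_camera("top")
a=cv2.imread("pics/top0.png")[240:285,335:385]; b=t["img"][240:285,335:385]; s0=cv2.imread("pics/side0.png")[175:215,370:420]; s1=cams.read_camera("side")["img"][175:215,370:420]
f=lambda a:cv2.resize(a,(390,290),interpolation=cv2.INTER_CUBIC)
cv2.imwrite("pics/s5.png",np.vstack([np.hstack([f(a),f(b)]),np.hstack([f(s0),f(s1)])]))
for th in(.24,.1,0,-.05,-.1):
    be=YAW+th; e=.034*np.array([np.cos(be),np.sin(be)])
    o=[]
    for sg in(1,-1):
        w=[*(AX+sg*e),.107]; u=proj(t,w); o.append(((u-[335,240])*[7.8,6.44]).round())
    print(th,o)
E
```

```text
0.24 [array([180.,  47.]), array([200., 244.])]
0.1 [array([197.,  47.]), array([183., 244.])]
0 [array([208.,  48.]), array([171., 243.])]
-0.05 [array([214.,  49.]), array([166., 242.])]
-0.1 [array([220.,  51.]), array([160., 241.])]
```

View pics/s5.png

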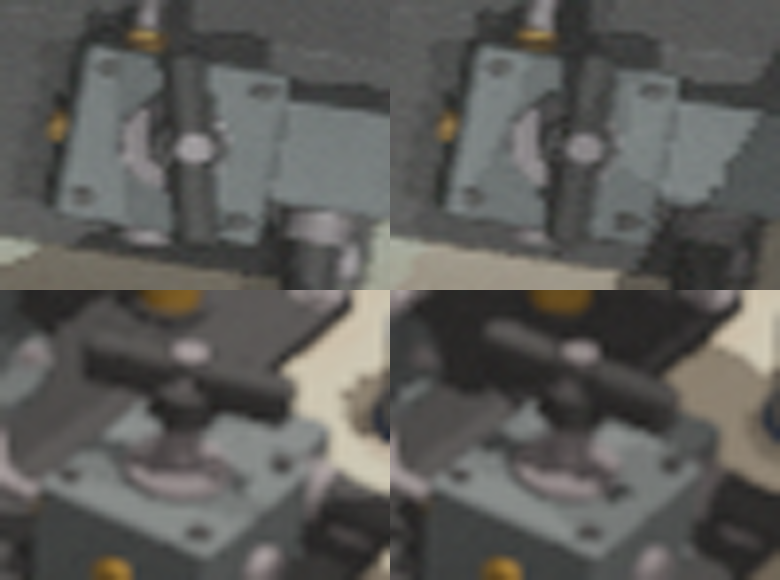

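The top row shows the bar before, from (185,55) to (197,240), and now, from (595,55) to (568,240). The bottom row shows the side view turned the same way. I'll get the turn numerically.

```bash
python3 - <<'E'
from h import *
c=cams.read_camera("top"); s=cams.read_camera("side")
T=lambda u,v:onz(c,335+u/7.8,240+v/6.444,.107)
S=lambda u,v,z:onz(s,370+u/7.8,175+v/7.25,z)
ang=lambda a,b:round(float(np.arctan2(*(a-b)[1::-1])-YAW),3)
print("top",ang(T(185,55),T(197,240)),ang(T(205,55),T(178,240)))
print("side",ang(S(90,347,.107),S(285,385,.107)), ang(S(102,325,.107),S(280,392,.107)), "lower")
# automatic: dark pixels near the axis in the top view, PCA in world
for n,im in(("before",cv2.imread("pics/top0.png")),("now",c["img"])):
    w=cv2.resize(im,None,fx=4,fy=4,interpolation=cv2.INTER_CUBIC); g=cv2.GaussianBlur(cv2.cvtColor(w,cv2.COLOR_BGR2GRAY),(5,5),0)
    ctr=proj(c,[*AX,.107]); pts=[]
    # darkest-band centre per image row across the bar between block edges
    for v in list(np.arange(ctr[1]-9,ctr[1]-3.5,.25))+list(np.arange(ctr[1]+3.5,ctr[1]+9,.25)):
        us=np.arange(ctr[0]-5,ctr[0]+5,.25); row=np.array([g[int(round(v*4+1.5)),int(round(u*4+1.5))] for u in us],float)
        wgt=np.clip(np.percentile(row,70)-row-8,0,25); 
        if wgt.sum()>50: pts.append(onz(c,(us*wgt).sum()/wgt.sum(),v,.107)[:2])
    P=np.array(pts); k=np.polyfit(P[:,0],P[:,1],1); res=P[:,1]-np.polyval(k,P[:,0]); ok=abs(res)<2*np.std(res); k=np.polyfit(P[ok,0],P[ok,1],1)
    print(n,"angle",round(np.arctan(k[0])-YAW,3),"rms mm",1e3*np.std(res[ok]).round(5),len(P))
E
```

```text
top 0.211 0.035
side 0.357 0.09 lower
before angle 0.299 rms mm 0.62 44
now angle 0.141 rms mm 0.94 43
```

The valve turned back about 0.2 rad from its start and the torque rose by about 0.3 N m on the seat, which is snug. Now I'll push gently.

Request:
drive_tool:
  targets:
    - [0.003,0,0,0,0,0]
    - [0.003,0,0,0,0,0]
    - [0.003,0,0,0,0,0]
    - [0.004,0,0,0,0,0]
    - [0.004,0,0,0,0,0]

```text
time: 18.42
eef_pos: [0.5126, -0.2017, 0.1371]
tool_rot: [2.406, 2.018, 0.001]
force: [-0.7, -2.3, 0.3]
opening: 0.06
finger_force: 1.9
```

Request:
drive_tool:
  targets:
    - [0.004,0,0,0,0,0]
    - [0.004,0,0,0,0,0]
    - [0.004,0,0,0,0,0]
    - [0.004,0,0,0,0,0]
    - [0.004,0,0,0,0,0]

```text
time: 18.83
eef_pos: [0.5161, -0.1816, 0.1371]
tool_rot: [2.406, 2.019, 0.002]
force: [-0.6, -4.4, -1.1]
opening: 0.0601
finger_force: 1.8
```

```bash
python3 -c "
from h import *
s=state(); print(s['time'],s['eef_pos'],s['force'].round(2),s['wrist_torque'].round(2),R.from_rotvec(s['tool_rot']).as_matrix()[:,0].round(3))"
```

```text
18.8333 [ 0.51610154 -0.18164777  0.13707948] [-0.59 -4.38 -1.14] [-0.65 -0.03 -0.06] [0.173 0.985 0.   ]
```

Request:
drive_tool:
  targets:
    - [0.005,0,0,0,0,0]
    - [0.005,0,0,0,0,0]
    - [0.005,0,0,0,0,0]
    - [0.005,0,0,0,0,0]
    - [0.005,0,0,0,0,0]

```text
time: 19.25
eef_pos: [0.5206, -0.1574, 0.1371]
tool_rot: [2.406, 2.017, 0.001]
force: [-0.5, -2.6, -0.7]
opening: 0.06
finger_force: 1.4
```

Request:
drive_tool:
  targets:
    - [0.005,0,0,0,0,0]
    - [0.005,0,0,0,0,0]
    - [0.005,0,0,0,0,0]
    - [0.005,0,0,0,0,0]

```text
time: 19.58
eef_pos: [0.524, -0.1373, 0.1371]
tool_rot: [2.406, 2.019, 0.002]
force: [0.5, -4.4, -0.2]
opening: 0.0598
finger_force: 1.9
```

Request:
drive_tool:
  targets:
    - [0.005,0,0,0,0,0]
    - [0.005,0,0,0,0,0]
    - [0.005,0,0,0,0,0]
    - [0.005,0,0,0,0,0]
    - [0.005,0,0,0,0,0]

```text
time: 20.0
eef_pos: [0.5283, -0.1127, 0.1371]
tool_rot: [2.406, 2.019, 0.002]
force: [0.6, -4.8, -0.6]
opening: 0.0598
finger_force: 1.9
```

Request:
drive_tool:
  targets:
    - [0.005,0,0,0,0,0]
    - [0.005,0,0,0,0,0]
    - [0.005,0,0,0,0,0]
    - [0.005,0,0,0,0,0]
    - [0.005,0,0,0,0,0]

```text
time: 20.42
eef_pos: [0.5326, -0.088, 0.1371]
tool_rot: [2.406, 2.019, 0.002]
force: [1.3, -4.4, -1.0]
opening: 0.0602
finger_force: 1.9
```

```bash
python3 - <<'E'
from h import *
s=state(); print(s['time'],s['eef_pos'],s['force'].round(2))
t=cams.read_camera("top")["img"]; cv2.imwrite("pics/s6.png",cv2.resize(t[120:290,200:450],(800,544),interpolation=cv2.INTER_CUBIC))
E
```

```text
20.4167 [ 0.53262334 -0.08803841  0.13705981] [ 1.33 -4.42 -1.01]
```

Request:
drive_tool:
  targets:
    - [0.005,0,0,0,0,0]
    - [0.005,0,0,0,0,0]
    - [0.005,0,0,0,0,0]
    - [0.005,0,0,0,0,0]
    - [0.005,0,0,0,0,0]

```text
time: 20.88
eef_pos: [0.537, -0.0635, 0.1371]
tool_rot: [2.406, 2.019, 0.002]
force: [0.6, -4.5, -1.4]
opening: 0.0598
finger_force: 2.0
```

Request:
drive_tool:
  targets:
    - [0.005,0,0,0,0,0]
    - [0.005,0,0,0,0,0]
    - [0.005,0,0,0,0,0]
    - [0.005,0,0,0,0,0]
    - [0.005,0,0,0,0,0]

```text
time: 21.3
eef_pos: [0.5414, -0.0388, 0.1371]
tool_rot: [2.406, 2.019, 0.002]
force: [1.2, -4.2, -1.2]
opening: 0.06
finger_force: 2.0
```

Request:
drive_tool:
  targets:
    - [0.005,0,0,0,0,0]
    - [0.005,0,0,0,0,0]
    - [0.005,0,0,0,0,0]
    - [0.005,0,0,0,0,0]
    - [0.005,0,0,0,0,0]

```text
time: 21.72
eef_pos: [0.5458, -0.0143, 0.1372]
tool_rot: [2.406, 2.018, 0.002]
force: [1.5, -4.5, -1.6]
opening: 0.0601
finger_force: 2.1
```

Request:
drive_tool:
  targets:
    - [0.005,0,0,0,0,0]
    - [0.005,0,0,0,0,0]
    - [0.005,0,0,0,0,0]

```text
time: 21.97
eef_pos: [0.5485, 0.0004, 0.1373]
tool_rot: [2.405, 2.018, 0.002]
force: [2.4, -5.7, -0.8]
opening: 0.0598
finger_force: 2.3
```

Request:
drive_tool:
  targets:
    - [0.003,0,0,0,0,0]
    - [0.003,0,0,0,0,0]
    - [0.003,0,0,0,0,0]
    - [0.003,0,0,0,0,0]
    - [0.003,0,0,0,0,0]

```text
time: 22.38
eef_pos: [0.5511, 0.0149, 0.1373]
tool_rot: [2.405, 2.018, 0.002]
force: [2.2, -6.3, -0.1]
opening: 0.0602
finger_force: 2.3
```

Request:
drive_tool:
  targets:
    - [0.002,0,0,0,0,0]
    - [0.002,0,0,0,0,0]
    - [0.002,0,0,0,0,0]
    - [0.002,0,0,0,0,0]
    - [0.0015,0,0,0,0,0]

```text
time: 22.8
eef_pos: [0.5527, 0.0242, 0.1373]
tool_rot: [2.405, 2.018, 0.002]
force: [2.0, -4.5, -1.0]
opening: 0.0596
finger_force: 2.5
```

Request:
drive_tool:
  targets:
    - [0.001,0,0,0,0,0]
    - [0.001,0,0,0,0,0]
    - [0.001,0,0,0,0,0]
    - [0.001,0,0,0,0,0]
    - [0.001,0,0,0,0,0]

```text
time: 23.22
eef_pos: [0.5536, 0.029, 0.1373]
tool_rot: [2.405, 2.018, 0.002]
force: [2.5, -4.5, -1.0]
opening: 0.0603
finger_force: 2.5
```

Expected home is at about y = 0.036, so I'll creep on.

Request:
drive_tool:
  targets:
    - [0.001,0,0,0,0,0]
    - [0.001,0,0,0,0,0]
    - [0.001,0,0,0,0,0]

```text
time: 23.47
eef_pos: [0.5541, 0.0319, 0.1373]
tool_rot: [2.405, 2.018, 0.002]
force: [2.9, -6.9, -2.0]
opening: 0.0601
finger_force: 2.5
```

Request:
drive_tool:
  targets:
    - [0.001,0,0,0,0,0]
    - [0.001,0,0,0,0,0]
    - [0.001,0,0,0,0,0]

```text
time: 23.72
eef_pos: [0.5546, 0.0348, 0.1373]
tool_rot: [2.405, 2.017, 0.002]
force: [1.9, -8.4, -0.8]
opening: 0.0599
finger_force: 4.4
```

Request:
drive_tool:
  targets:
    - [0.0007,0,0,0,0,0]
    - [0.0007,0,0,0,0,0]

```text
time: 23.88
eef_pos: [0.5546, 0.0349, 0.1374]
tool_rot: [2.405, 2.015, -0.002]
force: [0.8, -11.5, -0.1]
opening: 0.0598
finger_force: 5.8
```

Request:
drive_tool:
  targets:
    - [0.0005,0,0,0,0,0]
    - [0.0005,0,0,0,0,0]

```text
time: 24.05
eef_pos: [0.5546, 0.035, 0.1374]
tool_rot: [2.406, 2.014, -0.004]
force: [-0.0, -14.4, -0.3]
opening: 0.0601
finger_force: 7.2
```

Request:
drive_tool:
  targets:
    - [-0.003,0,0,0,0,0]
    - [-0.006,0,0,0,0,0]
    - [-0.012,0,0,0,0,0]
    - [-0.015,0,-0.01,0,0,0]
    - [-0.01,0,-0.035,0,0,0]

```text
time: 24.47
eef_pos: [0.5437, -0.0084, 0.1762]
tool_rot: [-2.4, -2.016, 0.01]
force: [0.8, 0.1, -0.9]
opening: 0.0603
finger_force: 0.0
```

Request:
drive_tool:
  targets:
    - [-0.02,0,-0.036,0,0,0]
    - [-0.03,0,-0.025,0,0,0]
    - [-0.04,0,0,0,0,0]
    - [-0.04,0,0,0,0,0]
    - [0,0,0,0,0,0]

```text
time: 24.88
eef_pos: [0.5226, -0.1417, 0.2438]
tool_rot: [2.41, 2.011, -0.0]
force: [-0.2, -0.7, -1.0]
opening: 0.0603
finger_force: 0.0
```

```bash
python3 - <<'E'
from h import *
s=state(); print(s['time'],s['eef_pos'],s['force'].round(2))
t=cams.read_camera("top")["img"]; si=cams.read_camera("side")["img"]
f=lambda a:cv2.resize(a,(400,400),interpolation=cv2.INTER_CUBIC)
cv2.imwrite("pics/s7.png",np.hstack([f(t[110:300,200:390]),f(si[90:290,220:420])]))
E
```

```text
24.8833 [ 0.52262091 -0.14171228  0.24383584] [-0.21 -0.72 -1.01]
```

View pics/s7.png

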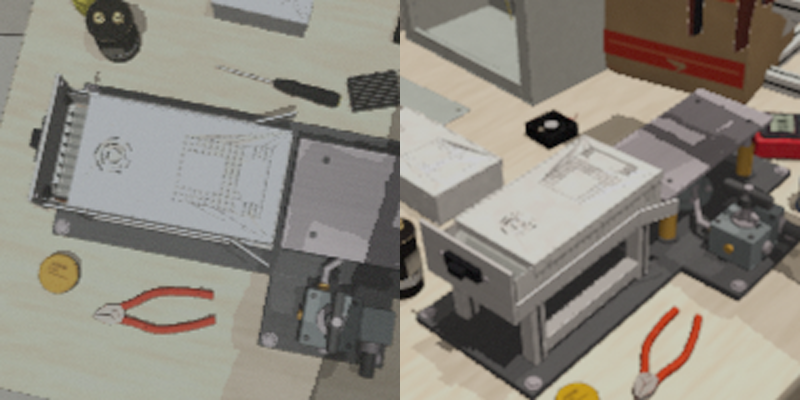

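The supply is seated fully in the bay: its terminal end is at the stop (top crop 65,150) and its wall is at the bay mouth (285,185). The bystanders are undisturbed and the robot is clear.

```bash
python3 -c "
from bench import ticket
print(ticket.hand_in())"
```

```text
the job is handed in; nothing more can be done
None
```

The job is handed in, result not reported: the lift stopped about 0.3 mm above bay level, the valve was shut to an estimated 0.25–0.3 N m on the seat (the handle then eased back, so the torque left on it is unconfirmed), and the supply is home against the back stop after a push peaking near 14 N, at about 25 s.

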